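Turn the serving board over and set out the sauce cup

ROBOT

A 7-joint arm with a two-finger parallel gripper is mounted at the origin on the work surface. World frame = base frame: x ahead of the robot, y to its left, z up, the work surface at z = 0. Lengths are in mm, angles in rad, forces in N, time in s.
With the tool pointing down it reaches from about 400 to 875 mm from the base axis. Payload 4.4 kg.
Tool frame: the origin (TCP) lies between the finger pads; the fingertips stand 22 mm ahead of it and the grasp point (between the pads) lies 3 mm ahead of it; z points along the fingers, y is the line along which they close (so a half turn about z gives the same grasp; the last joint's range is limited). The gripper opens to 85 mm and grips with 20 to 120 N. Pads are 22 mm wide; open, the fingers measure 114 mm over their backs; the gripper's body (76 mm by 85 mm) begins 54 mm behind the grasp point. The pads swing forward as they close: fully open they stand 13 mm farther back than shut.
Start: joints at [-1.363, 0.628, 0.038, 1.517, -0.027, 0.996, -0.02], TCP at [175.731, 625.808, 253.313] pointing down, gripper open.
Joint ranges: [-3.06, 3.06], [-0.37, 2.12], [-1.25, 1.32], [0.18, 2.47], [-1.1, 4.24], [0.23, 1.98], [-2.94, 2.94]. Speed limits (rad/s): [2.57, 2.57, 3.14, 3.14, 3.14, 3.14, 3.14].

INTERFACE

Orientations are given as [roll, pitch, yaw] about the fixed x, y, z axes, in that order (R = Rz(yaw) Ry(pitch) Rx(roll)).
In Python, from cell import ctrl gives the robot as it stands.
- The arm moves only by the tool step_arm, never from a script. Its argument "plan" is a list of rows, each an object of numbers: "dx", "dy", "dz": the shift along the tool's x, y, z scaled (see below); "ax", "ay", "az": the turn, a rotation vector about the tool's x, y, z scaled (see below); "gripper": the opening, from 0 (shut) to 1 (fully open). A call has 1 to 20 rows; each row shifts and turns the commanded pose from where the row before left it, along the tool's axes as they then stand; what a row does not reach is not made up. The controller multiplies each number of a shift by 0.3 m and each number of a turn by 90 degrees. A row lasts 1/8 s, in which the tool goes at most 62.5 mm and 10.7 degrees, less where a joint would pass 70% of its speed; a pose out of reach is approached as far as the arm can. A call with a number of a shift or a turn outside -1 to 1 is refused whole. A call with a gripper value outside its range is refused whole. The fingers move at their own pace and stop on an object; the grip force is fixed at half the most. Time passes only in rows, so rows that do not move let the fingers close. It gives the time, the measured TCP pose, the force, the opening and the grip force at its end, in the units of the state.
- ctrl.read_state(): the state, without advancing time (a new reading comes with each control period).
- ctrl.get_image(name): name is "side" or "top" or "wrist"; returns a dict with "color" (420x560x3 uint8, red, green, blue), "range_z" (420x560 float32, mm along the optical axis (not along the pixel's ray), 0 where there is no reading), "fx", "fy", "cx", "cy" (pixels), "T" (4x4, takes a point from camera to world coordinates); the wrist camera has in their place "T_tool_cam" (4x4, takes a point from camera to tool coordinates, whose origin is the TCP and whose axes are the flange's). Camera axes: x right, y down, z forward; pixel columns grow to the right and rows downward; lengths in mm; the calibration is good to about 2 mm. A picture is of the moment at which its call begins: read the wrist's pose just before it.
- ctrl.finish_job(): hands the job in; it is judged then, once.
The state is a dict: "clock": time; "qpos": joint angles; "qd": joint speeds; "tau": joint torques, N m; "eef_pos": TCP position; "tool_rot": TCP orientation; "force": force on the tool from outside, world axes, zero at the start; "torque": the same for the moment, N m; "width": finger opening in mm; "gripper_force": force on a finger pad.
Only numpy, scipy, OpenCV 4.12 (cv2) and the standard library are available. Lean on these libraries where they do the work, as an engineer would, in place of code of your own. Each camera call takes 0.05 s, during which the arm holds its last target. There are 200 camera calls.

TASK

The small serving board lies upside down with its rubber feet in the air. Push it up against the steel splash guard until it stands leaning there, tip it back over so that it lies flat on its feet on the table with the grooved face up, and then stand the small open steel sauce cup upright in the middle of it. Leave the jar, the shaker and the bowl where they are.

Things in the scene. Friction and masses are not known exactly. Their poses are not given: they have to be found in the camera images.
- guard_foot (a point): Stainless steel splash guard fixed to the table. Point: on the table, middle of the straight line where the guard's foot meets it. x runs along the guard (140 mm to either side), +y points away from its face to the board's side, z up. The face leans back as it rises: 45 degrees up to 20 mm high, 60 degrees up to 46 mm, then 72 degrees to the top edge.
- guard_top (a point): Middle of the guard's rounded top edge, 79 mm above the table and 48 mm behind the foot line (-y); axes as guard_foot. The edge is 6 mm thick; stiffeners behind it are lower and end 85 mm behind the foot line.
- guard: The whole splash guard, polished and slippery (friction about 0.4), axes and origin as guard_foot. A flat thing pushed squarely into the foot slides up the face; once its trailing edge is at the foot line it leans on the top edge at about 55 to 60 degrees and stays when let go.
- board_center (a point): Loose serving board of pale wood, 110 (x) by 140 (y) by 14 mm thick (z), about 160 g. Point: centre of the slab. Four dark rubber feet, 14 mm across, 4 mm high, stand on its +z face at x = +-40, y = +-52 mm; the other face has a dark groove near its rim. Lying on its feet, +z points down, the point is 11 mm and its upper face 18 mm above the table.
- board: The whole serving board; origin: centre of the grooved face, axes as board_center. At the start it lies feet (+z) up, turned at most 0.22 rad from square to the guard, its y axis along the guard's y; its -y edge is 15 to 80 mm from the guard's foot line.
- cup_center (a point): Small open sauce cup of plain steel, round, 45 mm high, 52 mm across at the foot and 58 mm at the rim, 3 mm wall, about 90 g; the point is its centre, half-way up; z is up. It stands upright on the table among the jar, the shaker and the bowl; which of them stands where changes.
- jar_center (a point): Closed amber glass jar with a steel lid, 62 mm across, 65 mm high, loose; the point is half-way up. Leave it alone.
- shaker_center (a point): Closed steel shaker, 42 mm across with a domed top, 72 mm high, loose; the point is half-way up. Leave it alone.
- bowl_center (a point): Small white ceramic bowl, 84 mm across, 32 mm high, loose; the point is half-way up. Leave it alone.
Not all that is in view belongs to the job. What is shaped like the part that bears cup_center but green or pink is not meant. Leave any orange look-alike of the board alone.

How it is judged (in metres and radians):
On the way, in this order (a step that is already met when the one before it is completed fails the run):
1. the board stands tilted, more than 40 degrees, leaning against the splash guard (angle between board_center's own z axis and vertical between 0.7 and 1.6 rad and contact force between board and guard above 0.05 N), for 0.1 s.
2. the board lies flat on the table on its feet, grooved face up (angle between board_center's own z axis and vertical above 3.08 rad and height (world z) of board_center below 0.016 m and linear speed of board below 0.03 m/s), for 0.2 s.
3. the sauce cup stands upright in the middle of the turned board (all of step 2 and horizontal distance between cup_center and board_center below 0.025 m and height (world z) of cup_center between 0.036 and 0.046 m and angle between cup_center's own z axis and vertical below 0.08 rad), for 0.2 s.
At the end, for the whole second after the job is handed in: The board lies flat on its feet on the table (within 3.5 degrees, slab centre below 16 mm), grooved face up, and the sauce cup stands upright on it (within 4.5 degrees) with its centre within 25 mm of the board's centre; the board at rest (all of step 3); the robot touches nothing.
It fails at once if the jar, the shaker or the bowl is moved more than 25 mm or tipped over (distance of any of jar_center, shaker_center, bowl_center from where it was at the start of the episode above 0.025 m or angle between any of jar_center, shaker_center, bowl_center's own z axis and vertical above 0.5 rad).
It also fails if it takes over 72 s, if anything falls off the work surface, if the arm or the gripper's body presses on something with over 40 N, if the wrist force passes 120 N, or if a joint passes its speed limit or range.

## Working session

There is one attempt and no reset: what is moved stays moved. The work goes in short steps, Python scripts to look and compute and a tool call to move; the robot and the scene stay as the last step left them, time stands still between calls to the robot, and variables do not carry over. Pictures are saved under pics/ and viewed, at most 10 in all, crops included, and the job is handed in when it is done.

Besides the shell and the picture viewer there is one more tool, called after ">>>" as a command line: name --argument value ..., lists and objects as JSON in quotes. step_arm: Moves the arm, as the interface text tells. Shifts and turns lie within -1 to 1; 1 stands for 0.3 m of shift or 90 degrees of turn. Its arguments: {"type":"object","properties":{"plan":{"type":"array"}},"required":["plan"]}

```bash
mkdir -p pics; cat > h.py <<'E'
import numpy as np, cv2, sys
from cell import ctrl
from scipy.spatial.transform import Rotation as R
def grab(n):
    s=ctrl.read_state(); im=ctrl.get_image(n)
    if n=="wrist":
        T=np.eye(4); T[:3,:3]=R.from_euler('xyz',s["tool_rot"]).as_matrix(); T[:3,3]=s["eef_pos"]
        im["T"]=T@np.array(im["T_tool_cam"])
    return im
def save(im,f,crop=None,k=1):
    c=im["color"]
    if crop: c=c[crop[1]:crop[3],crop[0]:crop[2]]
    cv2.imwrite(f,cv2.resize(c[:,:,::-1],None,fx=k,fy=k,interpolation=cv2.INTER_CUBIC))
def P(im,u,v,z=None):
    """world point at pixel; by depth, or on the plane at height z"""
    T=np.array(im["T"]); r=np.array([(u-im["cx"])/im["fx"],(v-im["cy"])/im["fy"],1])
    d=T[:3,:3]@r
    s=im["range_z"][int(v),int(u)] if z is None else (z-T[2,3])/d[2]
    return T[:3,3]+s*d
E
python3 - <<'E'
from h import *
import pickle
for n in("top","side"):
    im=grab(n); save(im,f"pics/{n}0.png"); pickle.dump(im,open(f"{n}0.pkl","wb")); print(np.round(im["T"],2).tolist(),im["fx"])
s=ctrl.read_state(); print(s["eef_pos"],s["tool_rot"],s["clock"],s["width"])
E
```

```text
[[-0.0, -0.99, 0.14, 255.78], [-1.0, -0.0, -0.01, 4.45], [0.01, -0.14, -0.99, 1429.09], [0.0, 0.0, 0.0, 1.0]] 469.32772108791283
[[0.83, -0.34, 0.44, 48.6], [-0.56, -0.51, 0.65, -555.25], [0.0, -0.79, -0.62, 608.2], [0.0, 0.0, 0.0, 1.0]] 382.50536851943446
[175.59102903 625.29096144 252.47926675] [-3.13987505e+00  4.40052744e-05  2.86781674e+00] 0.1 85.21688859504552
```

View pics/top0.png

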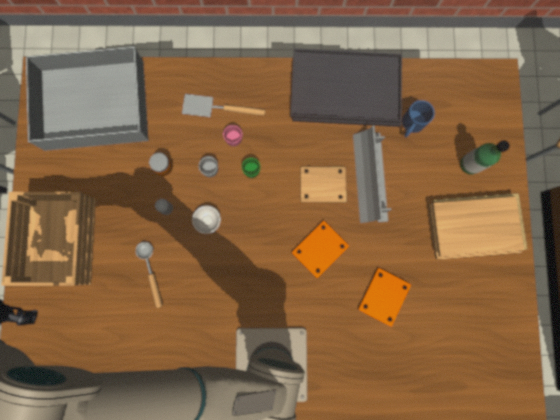

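View pics/side0.png

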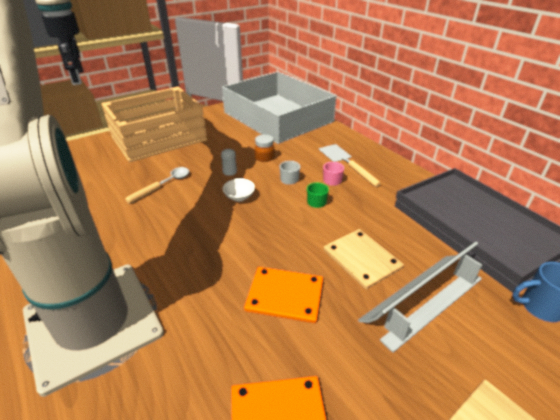

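Top view: the pale board with dark feet is at (324,184), with the guard on its right at (370,175). The orange look-alikes are at (320,248) and (385,296). Cup candidates are:
- plain steel cup at (208,166)
- green at (251,167) and pink at (233,134), both look-alikes
- jar at (160,162)
- shaker at (163,206)
- bowl at (206,220)
- ladle head at (145,250)

I choose (208,166) and check it in a close crop.

```bash
python3 - <<'E'
from h import *
import pickle
im=pickle.load(open("top0.pkl","rb")); c=im["color"]
def crop(b,k): return cv2.resize(c[b[1]:b[3],b[0]:b[2],::-1],None,fx=k,fy=k,interpolation=cv2.INTER_CUBIC)
a=crop((290,115,400,235),5); b=crop((140,115,270,235),5)
a=cv2.resize(a,(400,436)); b=cv2.resize(b,(400,369))
o=np.zeros((436,800,3),np.uint8); o[:,:400]=a; o[:369,400:]=b
cv2.imwrite("pics/crop0.png",o)
for n,u,v,z in [("cup",208,165,45),("jar",160,162,65),("shaker",163,206,72),("bowl",206,220,32),("green",251,167,45),("board",324,184,14)]: print(n,P(im,u,v,z).round(),P(im,u,v).round())
E
```

```text
cup [585. 190.  45.] [595. 196.   6.]
jar [589. 330.  65.] [589. 330.  68.]
shaker [456. 315.  72.] [456. 316.  71.]
bowl [420. 195.  32.] [423. 199.   3.]
green [579.  61.  45.] [588.  62.   7.]
board [ 534. -163.   14.] [ 532. -162.   20.]
```

View pics/crop0.png

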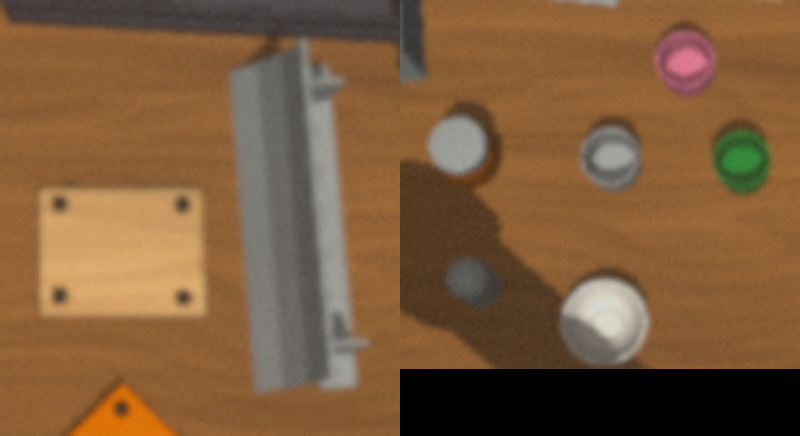

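Crop: the chosen cup at crop (611,157) is open plain steel, so the choice stands. The board has corners at (40,188), (203,188), (206,316) and (40,317), and the guard's foot line runs from (231,73) to (256,391).

```bash
python3 - <<'E'
from h import *
import pickle
im=pickle.load(open("top0.pkl","rb"))
q=lambda x,y,z:P(im,290+x/3.636,115+y/3.636,z)
print("corners",[q(x,y,14)[:2].round(1).tolist() for x,y in[(40,188),(203,188),(206,316),(40,317)]])
print("feet",[q(x,y,18)[:2].round(1).tolist() for x,y in[(60,203),(182,204),(184,297),(60,295)]])
f=np.array([q(x,y,z)[:3] for x,y,z in[(231,73,0),(256,391,0),(302,42,79),(323,382,79)]]);print(f.round(1))
d=f[1]-f[0];print(np.linalg.norm(d),"angle",np.arctan2(d[1],d[0]))
# depth profile along mid guard
for x in range(215,350,8): print(x, q(x,230,0)[:2].round(), P(im,290+x/3.636,115+230/3.636).round())
E
```

```text
corners [[587.8, -92.4], [588.0, -231.0], [477.9, -231.0], [476.9, -91.4]]
feet [[573.9, -108.9], [573.2, -212.2], [493.4, -212.2], [495.0, -108.1]]
[[ 693.4 -259.9    0. ]
 [ 416.1 -274.1    0. ]
 [ 695.7 -304.3   79. ]
 [ 414.5 -312.5   79. ]]
277.61449461800674 angle -3.0901651079084274
215 [ 555. -243.] [ 554. -242.    3.]
223 [ 555. -250.] [ 555. -250.   -1.]
231 [ 555. -256.] [ 555. -257.   -3.]
239 [ 555. -263.] [ 555. -264.   -3.]
247 [ 555. -270.] [ 554. -270.    2.]
255 [ 555. -277.] [ 552. -275.   12.]
263 [ 555. -284.] [ 553. -282.   10.]
271 [ 555. -291.] [ 549. -285.   26.]
279 [ 555. -298.] [ 549. -292.   25.]
287 [ 555. -304.] [ 547. -296.   38.]
295 [ 555. -311.] [ 544. -300.   53.]
303 [ 555. -318.] [ 542. -304.   61.]
311 [ 555. -325.] [ 541. -309.   68.]
319 [ 555. -332.] [ 539. -314.   77.]
327 [ 555. -339.] [ 555. -339.   -2.]
335 [ 555. -346.] [ 554. -345.    4.]
343 [ 555. -352.] [ 555. -353.   -2.]
```

```bash
cat >> h.py <<'E'
def to(pos,rot=None,n=1):
    """prints per-row units (shift before turning, turn) from the measured pose to a target"""
    s=ctrl.read_state(); Q=R.from_euler('xyz',s["tool_rot"])
    d=Q.inv().apply(np.array(pos)-s["eef_pos"])/300
    w=np.zeros(3) if rot is None else (Q.inv()*R.from_euler('xyz',rot)).as_rotvec()/(np.pi/2)
    print("pos",np.round(s["eef_pos"],1),"rot",np.round(s["tool_rot"],3),"shift/n",np.round(d/n,4),"turn",np.round(w,4),"q",np.round(s["qpos"],2),"F",np.round(s["force"],1),"w",round(s["width"],1),"t",round(s["clock"],2))
E
```

>>> step_arm --plan '[{"dx": -0.126,"dy": -0.134,"gripper": 0.5},{"dx": -0.126,"dy": -0.134,"gripper": 0.5},{"dx": -0.126,"dy": -0.134,"gripper": 0.5},{"dx": -0.126,"dy": -0.134,"gripper": 0.5},{"dx": -0.126,"dy": -0.134,"gripper": 0.5},{"dx": -0.126,"dy": -0.134,"gripper": 0.5},{"dx": -0.126,"dy": -0.134,"gripper": 0.5},{"dx": -0.126,"dy": -0.134,"gripper": 0.5},{"dx": -0.126,"dy": -0.134,"gripper": 0.5},{"dx": -0.126,"dy": -0.134,"gripper": 0.5},{"dx": -0.126,"dy": -0.134,"gripper": 0.5},{"dx": -0.126,"dy": -0.134,"gripper": 0.5},{"dx": -0.126,"dy": -0.134,"gripper": 0.5},{"dx": -0.126,"dy": -0.134,"gripper": 0.5}]'

```text
invalid input
```

>>> step_arm --plan '[{"az": 0.1134,"gripper": 0.5},{"az": 0.1134,"gripper": 0.5},{"az": 0.1134,"gripper": 0.5},{"az": 0.1134,"gripper": 0.5},{"az": 0.1134,"gripper": 0.5},{"az": 0.1134,"gripper": 0.5},{"az": 0.1134,"gripper": 0.5},{"gripper": 0.5},{"gripper": 0.5}]'

```text
invalid input
```

```bash
python3 - <<'E'
from h import *
to([535,-55,100],[np.pi,0,1.62])
im=grab("wrist");save(im,"pics/w1.png")
import pickle;pickle.dump(im,open("w1.pkl","wb"))
to([535,-55,21],[np.pi,0,1.62])
E
```

```text
pos [175.6 625.3 252.5] rot [-3.14   0.     2.868] shift/n [-1.7665 -1.8584  0.5115] turn [-9.000e-04  7.000e-04  7.944e-01] q [-1.36  0.63  0.04  1.52 -0.03  1.   -0.02] F [-0.1 -0.5  0.8] w 85.2 t 0.1
pos [175.6 625.4 252.6] rot [-3.14   0.     2.868] shift/n [-1.7664 -1.8584  0.7748] turn [-8.000e-04  6.000e-04  7.944e-01] q [-1.36  0.63  0.04  1.52 -0.03  1.   -0.02] F [ 0.  -0.7  0.3] w 85.4 t 0.15
```

View pics/w1.png

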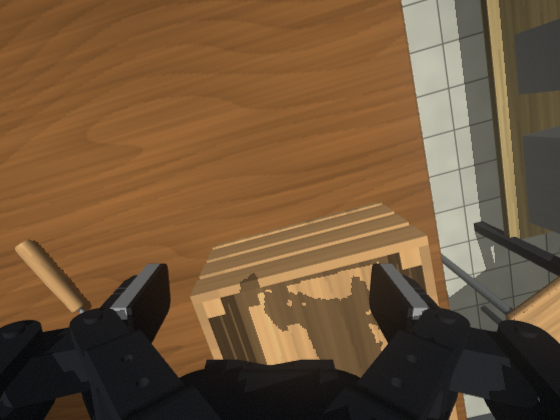

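The move was refused, so this wrist view only shows the start pose over the crate. The rows probably need every key.

>>> step_arm --plan '[{"dx": -0.126,"dy": -0.134,"dz": 0,"ax": 0,"ay": 0,"az": 0,"gripper": 0.5}]'

```text
clock: 0.28
eef_pos: [198.1, 579.4, 252.4]
tool_rot: [3.14, -0.003, 2.874]
force: [1.0, -0.9, 0.0]
width: 69.6
gripper_force: 0.0
```

>>> step_arm --plan '[{"dx": -0.126,"dy": -0.134,"dz": 0,"ax": 0,"ay": 0,"az": 0,"gripper": 0.5},{"dx": -0.126,"dy": -0.134,"dz": 0,"ax": 0,"ay": 0,"az": 0,"gripper": 0.5},{"dx": -0.126,"dy": -0.134,"dz": 0,"ax": 0,"ay": 0,"az": 0,"gripper": 0.5},{"dx": -0.126,"dy": -0.134,"dz": 0,"ax": 0,"ay": 0,"az": 0,"gripper": 0.5},{"dx": -0.126,"dy": -0.134,"dz": 0,"ax": 0,"ay": 0,"az": 0,"gripper": 0.5},{"dx": -0.126,"dy": -0.134,"dz": 0,"ax": 0,"ay": 0,"az": 0,"gripper": 0.5},{"dx": -0.126,"dy": -0.134,"dz": 0,"ax": 0,"ay": 0,"az": 0,"gripper": 0.5},{"dx": -0.126,"dy": -0.134,"dz": 0,"ax": 0,"ay": 0,"az": 0,"gripper": 0.5},{"dx": -0.126,"dy": -0.134,"dz": 0,"ax": 0,"ay": 0,"az": 0,"gripper": 0.5},{"dx": -0.126,"dy": -0.134,"dz": 0,"ax": 0,"ay": 0,"az": 0,"gripper": 0.5},{"dx": -0.126,"dy": -0.134,"dz": 0,"ax": 0,"ay": 0,"az": 0,"gripper": 0.5},{"dx": -0.126,"dy": -0.134,"dz": 0,"ax": 0,"ay": 0,"az": 0,"gripper": 0.5},{"dx": -0.126,"dy": -0.134,"dz": 0,"ax": 0,"ay": 0,"az": 0,"gripper": 0.5}]'

```text
clock: 1.9
eef_pos: [533.6, -60.7, 253.2]
tool_rot: [3.141, -0.0, 2.868]
force: [1.4, 1.2, 0.9]
width: 42.7
gripper_force: 0.0
```

>>> step_arm --plan '[{"dx": 0,"dy": 0,"dz": 0,"ax": 0,"ay": 0,"az": 0.1134,"gripper": 0.5},{"dx": 0,"dy": 0,"dz": 0,"ax": 0,"ay": 0,"az": 0.1134,"gripper": 0.5},{"dx": 0,"dy": 0,"dz": 0,"ax": 0,"ay": 0,"az": 0.1134,"gripper": 0.5},{"dx": 0,"dy": 0,"dz": 0,"ax": 0,"ay": 0,"az": 0.1134,"gripper": 0.5},{"dx": 0,"dy": 0,"dz": 0,"ax": 0,"ay": 0,"az": 0.1134,"gripper": 0.5},{"dx": 0,"dy": 0,"dz": 0,"ax": 0,"ay": 0,"az": 0.1134,"gripper": 0.5},{"dx": 0,"dy": 0,"dz": 0,"ax": 0,"ay": 0,"az": 0.1134,"gripper": 0.5},{"dx": 0,"dy": 0,"dz": 0,"ax": 0,"ay": 0,"az": 0,"gripper": 0.5},{"dx": 0,"dy": 0,"dz": 0,"ax": 0,"ay": 0,"az": 0,"gripper": 0.5}]'

```text
clock: 3.02
eef_pos: [533.0, -59.0, 253.2]
tool_rot: [-3.141, -0.0, 1.624]
force: [0.3, 0.3, 0.0]
width: 42.8
gripper_force: 0.0
```

```bash
python3 - <<'E'
from h import *
to([535,-55,21],[np.pi,0,1.62])
im=grab("wrist");save(im,"pics/w2.png")
import pickle;pickle.dump(im,open("w2.pkl","wb"))
E
```

```text
pos [533.  -59.  253.2] rot [-3.141 -0.     1.624] shift/n [0.0128 0.0076 0.774 ] turn [-0.0002 -0.0001  0.0026] q [-0.26  0.5   0.47  1.84 -0.29  0.86  0.41] F [0.3 0.3 0. ] w 42.8 t 3.02
```

View pics/w2.png

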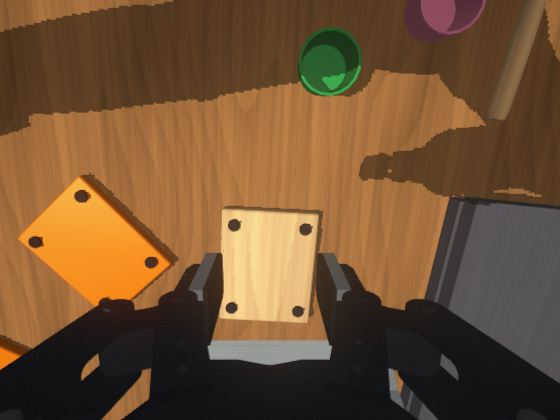

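Wrist view: the board's trailing corners are at (224,207) and (320,211), with orange to the left and the green cup at the top. I measure those corners, then go down.

```bash
python3 - <<'E'
from h import *
import pickle; im=pickle.load(open("w2.pkl","rb"))
for u,v in[(224,207),(320,211),(308,321),(222,316)]: print(P(im,u,v,14).round(1))
E
```

```text
[484.4 -85.1  14. ]
[590.7 -84.   14. ]
[ 589.  -222.9   14. ]
[ 484.4 -221.5   14. ]
```

>>> step_arm --plan '[{"dx": 0.018,"dy": 0,"dz": 0.16,"ax": 0,"ay": 0,"az": 0,"gripper": 0.5},{"dx": 0,"dy": 0,"dz": 0.16,"ax": 0,"ay": 0,"az": 0,"gripper": 0.5},{"dx": 0,"dy": 0,"dz": 0.16,"ax": 0,"ay": 0,"az": 0,"gripper": 0.5},{"dx": 0,"dy": 0,"dz": 0.16,"ax": 0,"ay": 0,"az": 0,"gripper": 0.5},{"dx": 0,"dy": 0,"dz": 0.1,"ax": 0,"ay": 0,"az": 0,"gripper": 0.5},{"dx": 0,"dy": 0,"dz": 0.03,"ax": 0,"ay": 0,"az": 0,"gripper": 0.5},{"dx": 0,"dy": 0,"dz": 0,"ax": 0,"ay": 0,"az": 0,"gripper": 0.5}]'

```text
clock: 3.95
eef_pos: [533.0, -53.9, 22.5]
tool_rot: [3.141, -0.0, 1.621]
force: [-0.3, 0.5, 0.9]
width: 42.7
gripper_force: 0.0
```

>>> step_arm --plan '[{"dx": -0.05,"dy": 0.004,"dz": 0.008,"ax": 0,"ay": 0,"az": 0,"gripper": 0.5},{"dx": -0.05,"dy": 0.004,"dz": 0,"ax": 0,"ay": 0,"az": 0,"gripper": 0.5},{"dx": -0.05,"dy": 0,"dz": 0,"ax": 0,"ay": 0,"az": 0,"gripper": 0.5},{"dx": -0.05,"dy": 0,"dz": 0,"ax": 0,"ay": 0,"az": 0,"gripper": 0.5},{"dx": -0.05,"dy": 0,"dz": 0,"ax": 0,"ay": 0,"az": 0,"gripper": 0.5},{"dx": -0.05,"dy": 0,"dz": 0,"ax": 0,"ay": 0,"az": 0,"gripper": 0.5}]'

```text
clock: 4.7
eef_pos: [539.6, -140.6, 20.2]
tool_rot: [-3.14, -0.006, 1.623]
force: [-0.1, 11.5, 8.3]
width: 42.9
gripper_force: 6.3
```

>>> step_arm --plan '[{"dx": -0.03,"dy": 0,"dz": 0,"ax": 0,"ay": 0,"az": 0,"gripper": 0.5},{"dx": -0.03,"dy": 0,"dz": 0,"ax": 0,"ay": 0,"az": 0,"gripper": 0.5},{"dx": -0.03,"dy": 0,"dz": 0,"ax": 0,"ay": 0,"az": 0,"gripper": 0.5},{"dx": -0.03,"dy": 0,"dz": 0,"ax": 0,"ay": 0,"az": 0,"gripper": 0.5},{"dx": -0.03,"dy": 0,"dz": 0,"ax": 0,"ay": 0,"az": 0,"gripper": 0.5}]'

```text
clock: 5.32
eef_pos: [542.1, -187.1, 20.3]
tool_rot: [3.142, -0.003, 1.623]
force: [-0.5, 4.4, 4.4]
width: 42.3
gripper_force: 3.1
```

```bash
python3 - <<'E'
from h import *
to([543,-244,21],[np.pi,0,1.62])
a=grab("wrist")["color"];b=grab("side")["color"][180:390,280:560]
o=np.zeros((300,800,3),np.uint8);o[:,:400]=cv2.resize(a,(400,300));o[:,400:]=cv2.resize(b,(400,300))
cv2.imwrite("pics/p3.png",o[:,:,::-1])
E
```

```text
pos [ 542.1 -187.1   20.3] rot [ 3.142e+00 -3.000e-03  1.623e+00] shift/n [-0.1896 -0.0069 -0.003 ] turn [ 0.     -0.0019  0.0016] q [ 0.14  0.88  0.22  1.88 -0.43  0.43  0.74] F [-0.5  4.4  4.4] w 42.3 t 5.33
```

View pics/p3.png

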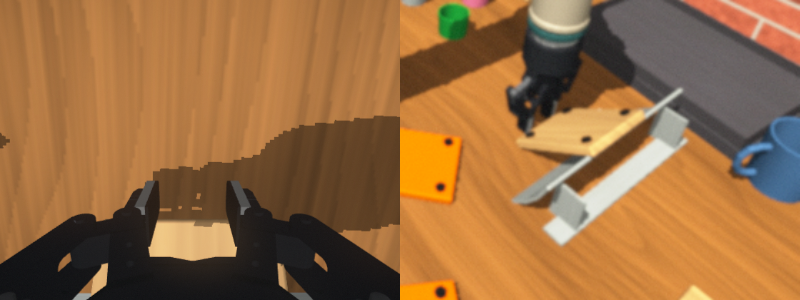

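The board rides up the guard squarely, its leading edge over the top at (600,150) in the right half. I keep pushing.

>>> step_arm --plan '[{"dx": -0.03,"dy": 0,"dz": 0,"ax": 0,"ay": 0,"az": 0,"gripper": 0.5},{"dx": -0.03,"dy": 0,"dz": 0,"ax": 0,"ay": 0,"az": 0,"gripper": 0.5},{"dx": -0.03,"dy": 0,"dz": 0,"ax": 0,"ay": 0,"az": 0,"gripper": 0.5},{"dx": -0.03,"dy": 0,"dz": 0,"ax": 0,"ay": 0,"az": 0,"gripper": 0.5}]'

```text
clock: 5.92
eef_pos: [543.9, -221.8, 20.3]
tool_rot: [-3.141, -0.004, 1.623]
force: [-0.5, 7.5, 9.0]
width: 43.0
gripper_force: 5.0
```

>>> step_arm --plan '[{"dx": -0.03,"dy": 0,"dz": 0,"ax": 0,"ay": 0,"az": 0,"gripper": 0.5},{"dx": -0.025,"dy": 0,"dz": 0,"ax": 0,"ay": 0,"az": 0,"gripper": 0.5},{"dx": 0,"dy": 0,"dz": 0,"ax": 0,"ay": 0,"az": 0,"gripper": 0.5}]'

```text
clock: 6.3
eef_pos: [544.7, -240.4, 20.3]
tool_rot: [3.141, -0.001, 1.621]
force: [0.1, 3.5, 5.2]
width: 42.8
gripper_force: 3.7
```

```bash
python3 - <<'E'
from h import *
to([543,-244,21],[np.pi,0,1.62])
im=grab("side");save(im,"pics/s4.png",(280,180,560,390),2.8)
import pickle;pickle.dump(im,open("s4.pkl","wb"))
pickle.dump(grab("top"),open("t4.pkl","wb"))
E
```

```text
pos [ 544.7 -240.4   20.3] rot [ 3.141e+00 -1.000e-03  1.621e+00] shift/n [-0.0116 -0.0063 -0.0025] turn [ 0.0002 -0.0008  0.0007] q [ 0.23  0.89  0.23  1.82 -0.4   0.47  0.79] F [0.1 3.5 5.2] w 42.8 t 6.3
```

View pics/s4.png

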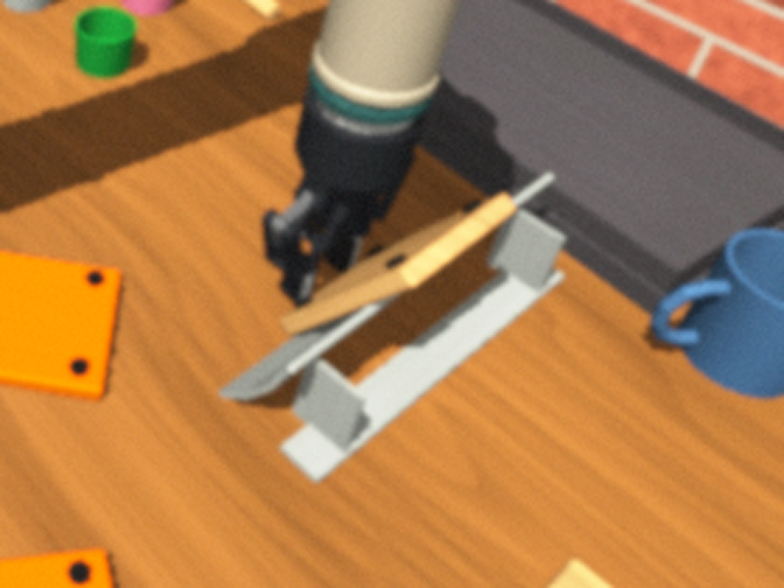

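```bash
python3 - <<'E'
from h import *
import pickle; im=pickle.load(open("s4.pkl","rb"))
for u,v in[(460,240),(420,270),(500,212),(410,268),(300,322),(360,292)]: print(u,v,P(im,280+u/2.8,180+v/2.8).round(1))
E
```

```text
460 240 [ 544.4 -332.2  122.6]
420 270 [ 504.1 -334.4  122.2]
500 212 [ 586.1 -330.7  122.6]
410 268 [ 500.3 -330.1  122.3]
300 322 [ 492.  -273.    19.8]
360 292 [ 494.2 -307.4   82.7]
```

>>> step_arm --plan '[{"dx": -0.01,"dy": 0,"dz": 0,"ax": 0,"ay": 0,"az": 0,"gripper": 0.5},{"dx": 0,"dy": 0,"dz": 0,"ax": 0,"ay": 0,"az": 0,"gripper": 0.5},{"dx": 0.03,"dy": 0,"dz": 0,"ax": 0,"ay": 0,"az": 0,"gripper": 0.5},{"dx": 0.1,"dy": 0,"dz": 0,"ax": 0,"ay": 0,"az": 0,"gripper": 0.5},{"dx": 0.1,"dy": 0,"dz": -0.1,"ax": 0,"ay": 0,"az": 0,"gripper": 1},{"dx": 0,"dy": 0,"dz": -0.2,"ax": 0,"ay": 0,"az": 0,"gripper": 1},{"dx": 0,"dy": 0,"dz": -0.2,"ax": 0,"ay": 0,"az": 0,"gripper": 1},{"dx": 0,"dy": 0,"dz": -0.2,"ax": 0,"ay": 0,"az": 0,"gripper": 1},{"dx": 0,"dy": 0,"dz": -0.1,"ax": 0,"ay": 0,"az": -0.11,"gripper": 1},{"dx": 0,"dy": 0,"dz": 0,"ax": 0,"ay": 0,"az": -0.11,"gripper": 1},{"dx": 0,"dy": 0,"dz": 0,"ax": 0,"ay": 0,"az": -0.11,"gripper": 1},{"dx": 0,"dy": 0,"dz": 0,"ax": 0,"ay": 0,"az": -0.11,"gripper": 1},{"dx": 0,"dy": 0,"dz": 0,"ax": 0,"ay": 0,"az": -0.11,"gripper": 1},{"dx": 0,"dy": 0,"dz": 0,"ax": 0,"ay": 0,"az": -0.11,"gripper": 1},{"dx": 0,"dy": 0,"dz": 0,"ax": 0,"ay": 0,"az": -0.11,"gripper": 1},{"dx": 0,"dy": 0,"dz": 0,"ax": 0,"ay": 0,"az": -0.11,"gripper": 1},{"dx": 0,"dy": 0,"dz": 0,"ax": 0,"ay": 0,"az": -0.11,"gripper": 1},{"dx": 0,"dy": 0,"dz": 0,"ax": 0,"ay": 0,"az": 0,"gripper": 1}]'

```text
clock: 8.65
eef_pos: [540.8, -175.6, 259.4]
tool_rot: [-3.142, -0.001, -3.11]
force: [0.5, 0.3, 0.9]
width: 85.5
gripper_force: 0.0
```

```bash
python3 - <<'E'
from h import *
im=grab("side")
for u,v in[(460,240),(420,270),(500,212),(440,255),(480,226)]: print(u,v,P(im,280+u/2.8,180+v/2.8).round(1))
to([545,-364,240],[2.583,0,np.pi+.05])
to([545,-364,240],[np.pi,0,np.pi+.05])
E
```

```text
460 240 [ 543.8 -332.4  123.2]
420 270 [ 503.4 -334.7  123. ]
500 212 [ 587.9 -330.   120.9]
440 255 [ 523.8 -333.4  122.6]
480 226 [ 565.3 -331.3  122.3]
pos [ 540.8 -175.5  259.5] rot [-3.142e+00 -1.000e-03 -3.111e+00] shift/n [ 0.0051 -0.6284  0.065 ] turn [-0.3556  0.0031 -0.0124] q [ 0.27  0.5  -0.    1.74  0.    0.9   1.86] F [ 0.  -0.2 -0.9] w 85.5 t 8.7
pos [ 540.8 -175.5  259.5] rot [-3.142e+00 -1.000e-03 -3.111e+00] shift/n [ 0.0051 -0.6284  0.065 ] turn [-0.0001 -0.0004 -0.0126] q [ 0.27  0.5  -0.    1.74  0.    0.9   1.86] F [ 0.  -0.2 -0.9] w 85.5 t 8.7
```

>>> step_arm --plan '[{"dx": 0,"dy": -0.157,"dz": 0,"ax": 0,"ay": 0,"az": -0.0125,"gripper": 1},{"dx": 0,"dy": -0.157,"dz": 0,"ax": 0,"ay": 0,"az": 0,"gripper": 1},{"dx": 0,"dy": -0.157,"dz": 0,"ax": 0,"ay": 0,"az": 0,"gripper": 1},{"dx": 0,"dy": -0.157,"dz": 0.065,"ax": 0,"ay": 0,"az": 0,"gripper": 1},{"dx": 0,"dy": 0,"dz": 0,"ax": -0.089,"ay": 0,"az": 0,"gripper": 1},{"dx": 0,"dy": 0,"dz": 0,"ax": -0.089,"ay": 0,"az": 0,"gripper": 1},{"dx": 0,"dy": 0,"dz": 0,"ax": -0.089,"ay": 0,"az": 0,"gripper": 1},{"dx": 0,"dy": 0,"dz": 0,"ax": -0.089,"ay": 0,"az": 0,"gripper": 1},{"dx": 0,"dy": 0,"dz": 0,"ax": 0,"ay": 0,"az": 0,"gripper": 1},{"dx": 0,"dy": 0,"dz": 0,"ax": 0,"ay": 0,"az": 0,"gripper": 1}]'

```text
clock: 9.95
eef_pos: [550.9, -362.2, 240.4]
tool_rot: [2.584, -0.0, -3.088]
force: [-0.5, 0.3, -0.2]
width: 85.3
gripper_force: 0.0
```

```bash
python3 - <<'E'
from h import *
to([544.5,-364,173],[2.583,0,np.pi+.05])
to([544.5,-328,116.5],[2.583,0,np.pi+.05])
E
```

```text
pos [ 550.9 -362.2  240.4] rot [ 2.584 -0.    -3.088] shift/n [ 0.0216 -0.1231  0.188 ] turn [-0.0005 -0.0016  0.002 ] q [ 0.8   0.89 -0.17  1.15 -0.28  1.5   2.37] F [-0.5  0.3 -0.2] w 85.3 t 9.95
pos [ 550.9 -362.2  240.4] rot [ 2.584 -0.    -3.088] shift/n [ 0.0151 -0.1212  0.4112] turn [-0.0005 -0.0016  0.002 ] q [ 0.8   0.89 -0.17  1.15 -0.28  1.5   2.37] F [-0.5  0.3 -0.2] w 85.3 t 9.95
```

>>> step_arm --plan '[{"dx": 0.017,"dy": -0.121,"dz": 0,"ax": 0,"ay": 0,"az": 0,"gripper": 1},{"dx": 0,"dy": 0,"dz": 0.12,"ax": 0,"ay": 0,"az": 0,"gripper": 1},{"dx": 0,"dy": 0,"dz": 0.12,"ax": 0,"ay": 0,"az": 0,"gripper": 1},{"dx": 0,"dy": 0,"dz": 0.12,"ax": 0,"ay": 0,"az": 0,"gripper": 1},{"dx": 0,"dy": 0,"dz": 0.051,"ax": 0,"ay": 0,"az": 0,"gripper": 1},{"dx": 0,"dy": 0,"dz": 0,"ax": 0,"ay": 0,"az": 0,"gripper": 1}]'

```text
clock: 10.7
eef_pos: [544.0, -327.6, 117.2]
tool_rot: [2.583, -0.0, -3.086]
force: [-0.0, 0.3, 0.8]
width: 85.3
gripper_force: 0.0
```

```bash
python3 - <<'E'
from h import *
to([544.5,-328,116.5],[2.583,0,np.pi+.05])
im=grab("side");save(im,"pics/s5.png",(330,140,530,290),4)
E
```

```text
pos [ 544.  -327.6  117.2] rot [ 2.583 -0.    -3.086] shift/n [-0.0015 -0.0024  0.0014] turn [ 0.0001 -0.002   0.0032] q [ 0.79  0.98 -0.18  1.33 -0.28  1.24  2.43] F [-0.   0.3  0.8] w 85.3 t 10.7
```

View pics/s5.png

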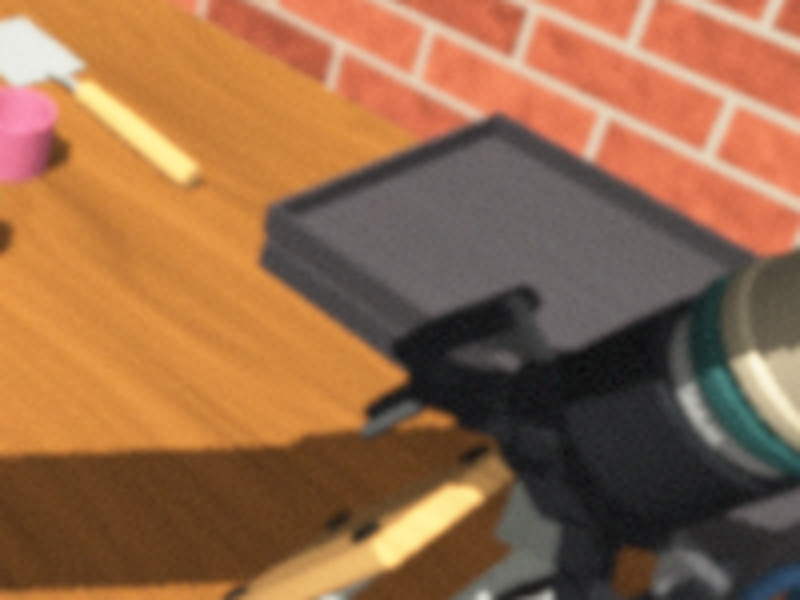

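The fingers straddle the leaning board's upper edge near crop (470,480). I close.

>>> step_arm --plan '[{"dx": 0,"dy": 0,"dz": 0,"ax": 0,"ay": 0,"az": 0,"gripper": 0},{"dx": 0,"dy": 0,"dz": 0,"ax": 0,"ay": 0,"az": 0,"gripper": 0},{"dx": 0,"dy": 0,"dz": 0,"ax": 0,"ay": 0,"az": 0,"gripper": 0},{"dx": 0,"dy": 0,"dz": 0,"ax": 0,"ay": 0,"az": 0,"gripper": 0},{"dx": 0,"dy": 0,"dz": 0,"ax": 0,"ay": 0,"az": 0,"gripper": 0},{"dx": 0,"dy": 0,"dz": 0,"ax": 0,"ay": 0,"az": 0,"gripper": 0}]'

```text
clock: 11.5
eef_pos: [543.6, -327.8, 116.9]
tool_rot: [2.58, -0.0, -3.087]
force: [0.3, 2.8, 2.2]
width: 13.1
gripper_force: 60.0
```

>>> step_arm --plan '[{"dx": 0,"dy": 0.035,"dz": -0.057,"ax": 0,"ay": 0,"az": 0,"gripper": 0},{"dx": 0,"dy": 0.088,"dz": -0.142,"ax": 0,"ay": 0,"az": 0,"gripper": 0},{"dx": 0,"dy": 0.088,"dz": -0.142,"ax": 0,"ay": 0,"az": 0,"gripper": 0},{"dx": 0,"dy": 0.11,"dz": 0.07,"ax": 0,"ay": 0,"az": 0,"gripper": 0},{"dx": 0,"dy": 0.11,"dz": 0.07,"ax": 0,"ay": 0,"az": 0,"gripper": 0},{"dx": 0,"dy": 0.11,"dz": 0.07,"ax": 0,"ay": 0,"az": 0,"gripper": 0},{"dx": 0,"dy": 0.11,"dz": 0.07,"ax": 0,"ay": 0,"az": 0,"gripper": 0},{"dx": 0,"dy": 0,"dz": 0,"ax": 0.1,"ay": 0,"az": 0,"gripper": 0},{"dx": 0,"dy": 0,"dz": 0,"ax": 0.1,"ay": 0,"az": 0,"gripper": 0},{"dx": 0,"dy": 0,"dz": 0,"ax": 0.1,"ay": 0,"az": 0,"gripper": 0},{"dx": 0,"dy": 0,"dz": 0,"ax": 0.055,"ay": 0,"az": 0,"gripper": 0},{"dx": 0,"dy": 0,"dz": 0,"ax": 0,"ay": 0,"az": 0,"gripper": 0}]'

```text
clock: 13.0
eef_pos: [535.9, -171.3, 237.3]
tool_rot: [3.14, 0.002, -3.084]
force: [0.4, -0.0, -2.1]
width: 12.7
gripper_force: 59.7
```

```bash
python3 - <<'E'
from h import *
to([535,-130,230],[-2.094,0,np.pi+.05])
E
```

```text
pos [ 535.9 -171.3  237.3] rot [ 3.140e+00  2.000e-03 -3.084e+00] shift/n [-0.0049  0.1374  0.0245] turn [0.6679 0.0038 0.0037] q [ 0.26  0.52  0.    1.79 -0.01  0.83  1.89] F [ 0.4 -0.  -2.1] w 12.7 t 13.0
```

>>> step_arm --plan '[{"dx": 0,"dy": 0.137,"dz": 0,"ax": 0,"ay": 0,"az": 0,"gripper": 0},{"dx": 0,"dy": 0,"dz": 0,"ax": 0.11,"ay": 0,"az": 0,"gripper": 0},{"dx": 0,"dy": 0,"dz": 0,"ax": 0.11,"ay": 0,"az": 0,"gripper": 0},{"dx": 0,"dy": 0,"dz": 0,"ax": 0.11,"ay": 0,"az": 0,"gripper": 0},{"dx": 0,"dy": 0,"dz": 0,"ax": 0.11,"ay": 0,"az": 0,"gripper": 0},{"dx": 0,"dy": 0,"dz": 0,"ax": 0,"ay": 0,"az": 0,"gripper": 0}]'

```text
clock: 13.75
eef_pos: [534.0, -128.2, 233.7]
tool_rot: [-2.453, -0.004, -3.08]
force: [0.2, -0.0, -1.3]
width: 12.9
gripper_force: 59.5
```

```bash
python3 - <<'E'
from h import *
to([535,-130,230],[-2.094,0,np.pi+.05])
E
```

```text
pos [ 534.  -128.2  233.7] rot [-2.453 -0.004 -3.08 ] shift/n [-0.0031  0.003   0.0136] turn [0.2287 0.004  0.0065] q [-0.52  0.64  0.49  1.96  0.62  0.75  1.03] F [ 0.2 -0.  -1.3] w 12.9 t 13.75
```

>>> step_arm --plan '[{"dx": 0,"dy": 0,"dz": 0,"ax": 0.114,"ay": 0,"az": 0,"gripper": 0},{"dx": 0,"dy": 0,"dz": 0,"ax": 0.114,"ay": 0,"az": 0,"gripper": 0},{"dx": 0,"dy": 0,"dz": 0,"ax": 0,"ay": 0,"az": 0,"gripper": 0},{"dx": 0,"dy": 0.144,"dz": 0.083,"ax": 0,"ay": 0,"az": 0,"gripper": 0},{"dx": 0,"dy": 0.144,"dz": 0.083,"ax": 0,"ay": 0,"az": 0,"gripper": 0},{"dx": 0,"dy": 0.115,"dz": 0.066,"ax": 0,"ay": 0,"az": 0,"gripper": 0},{"dx": 0,"dy": 0,"dz": 0,"ax": 0,"ay": 0,"az": 0,"gripper": 0}]'

```text
clock: 14.62
eef_pos: [532.6, -134.2, 95.7]
tool_rot: [-2.098, -0.001, -3.093]
force: [-0.4, 0.0, -0.5]
width: 12.9
gripper_force: 59.8
```

```bash
python3 - <<'E'
from h import *
to([535,-130,76],[-2.094,0,np.pi+.05])
im=grab("side");save(im,"pics/s6.png",(280,120,560,330),2.8)
E
```

```text
pos [ 532.6 -134.2   95.7] rot [-2.098e+00 -1.000e-03 -3.093e+00] shift/n [-0.0086  0.0637  0.0212] turn [ 0.0026 -0.001   0.0003] q [-0.72  1.13  0.62  1.97  0.79  0.63  0.54] F [-0.4  0.  -0.5] w 12.9 t 14.62
```

View pics/s6.png

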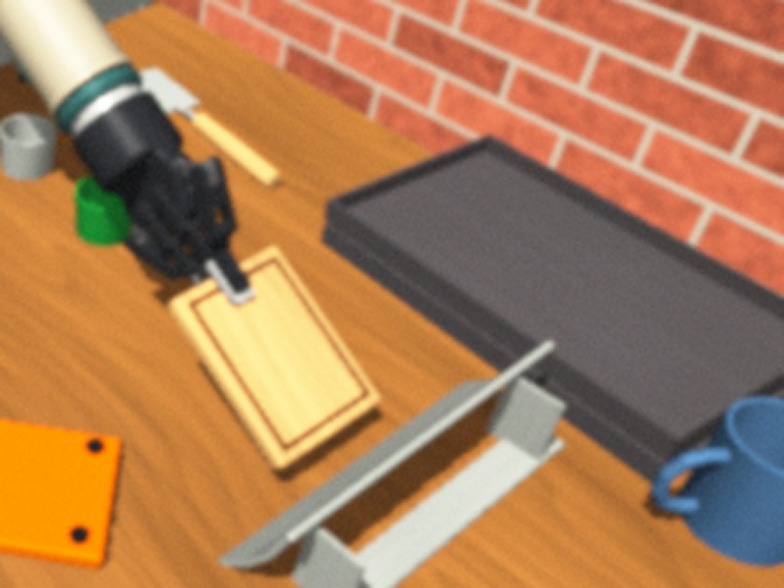

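The board is held grooved face up at about 30 degrees, its lower edge just above the table at crop (330,440) and clear of the guard. I lower it, open, and back out.

>>> step_arm --plan '[{"dx": 0,"dy": 0.04,"dz": 0.023,"ax": 0,"ay": 0,"az": 0,"gripper": 0},{"dx": 0,"dy": 0.02,"dz": 0.012,"ax": 0,"ay": 0,"az": 0,"gripper": 0},{"dx": 0,"dy": 0,"dz": 0,"ax": 0,"ay": 0,"az": 0,"gripper": 0}]'

```text
clock: 15.05
eef_pos: [533.0, -132.0, 75.6]
tool_rot: [-2.094, 0.0, -3.087]
force: [-0.5, -0.5, -0.6]
width: 13.1
gripper_force: 59.7
```

>>> step_arm --plan '[{"dx": 0,"dy": 0,"dz": 0,"ax": 0,"ay": 0,"az": 0,"gripper": 0.3},{"dx": 0,"dy": 0,"dz": 0,"ax": 0,"ay": 0,"az": 0,"gripper": 0.5},{"dx": 0,"dy": 0,"dz": 0,"ax": 0,"ay": 0,"az": 0,"gripper": 0.7},{"dx": 0,"dy": 0,"dz": 0,"ax": 0,"ay": 0,"az": 0,"gripper": 1},{"dx": 0,"dy": 0,"dz": 0,"ax": 0,"ay": 0,"az": 0,"gripper": 1},{"dx": 0,"dy": 0,"dz": 0,"ax": 0,"ay": 0,"az": 0,"gripper": 1}]'

```text
clock: 15.8
eef_pos: [532.9, -132.2, 75.5]
tool_rot: [-2.094, -0.0, -3.088]
force: [0.6, -0.0, -0.6]
width: 85.5
gripper_force: 0.3
```

>>> step_arm --plan '[{"dx": 0,"dy": 0,"dz": -0.1,"ax": 0,"ay": 0,"az": 0,"gripper": 1},{"dx": 0,"dy": 0,"dz": -0.15,"ax": 0,"ay": 0,"az": 0,"gripper": 1},{"dx": 0,"dy": -0.05,"dz": -0.15,"ax": 0,"ay": 0,"az": 0,"gripper": 1},{"dx": 0,"dy": -0.15,"dz": -0.09,"ax": 0,"ay": 0,"az": 0,"gripper": 1},{"dx": 0,"dy": -0.15,"dz": -0.09,"ax": 0,"ay": 0,"az": 0,"gripper": 1},{"dx": 0,"dy": 0,"dz": 0,"ax": 0,"ay": 0,"az": 0,"gripper": 1}]'

```text
clock: 16.55
eef_pos: [528.5, -34.6, 256.8]
tool_rot: [-2.096, 0.006, -3.089]
force: [-0.9, 0.4, -1.1]
width: 85.9
gripper_force: 0.0
```

```bash
python3 - <<'E'
from h import *
import pickle
to([585,190,240],[np.pi,0,np.pi+.05])
a=grab("top");b=grab("side")
pickle.dump((a,b),open("tb7.pkl","wb"))
o=np.zeros((400,800,3),np.uint8);o[:,:400]=cv2.resize(a["color"][130:250,290:410],(400,400));o[:,400:]=cv2.resize(b["color"][100:380,280:560],(400,400))
cv2.imwrite("pics/p7.png",o[:,:,::-1])
E
```

```text
pos [528.5 -34.6 256.8] rot [-2.096  0.006 -3.089] shift/n [-0.2271  0.4194 -0.6095] turn [-6.658e-01  4.500e-03 -6.000e-04] q [-0.85  0.82  0.58  1.89  0.68  1.03  0.76] F [-0.9  0.4 -1.1] w 85.9 t 16.55
```

View pics/p7.png

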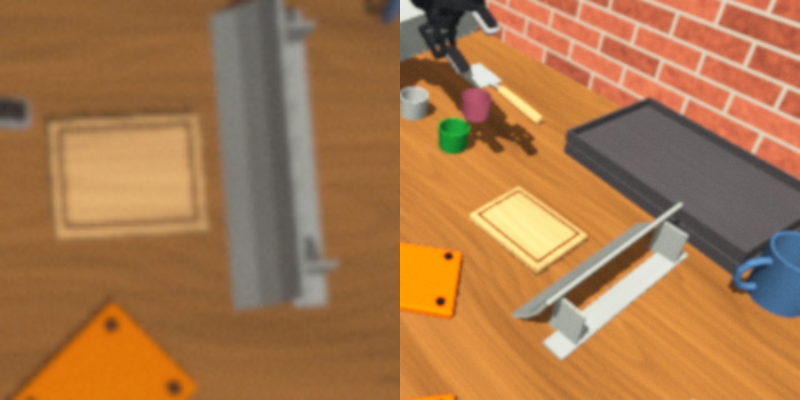

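The board lies flat with the grooved face up: corners at left-crop (48,118), (198,113), (209,230) and (57,240). Next is the cup.

>>> step_arm --plan '[{"dx": 0,"dy": 0,"dz": 0,"ax": -0.111,"ay": 0,"az": 0,"gripper": 1},{"dx": 0,"dy": 0,"dz": 0,"ax": -0.111,"ay": 0,"az": 0,"gripper": 1},{"dx": 0,"dy": 0,"dz": 0,"ax": -0.111,"ay": 0,"az": 0,"gripper": 1},{"dx": 0,"dy": 0,"dz": 0,"ax": -0.111,"ay": 0,"az": 0,"gripper": 1},{"dx": 0,"dy": 0,"dz": 0,"ax": -0.111,"ay": 0,"az": 0,"gripper": 1},{"dx": 0,"dy": 0,"dz": 0,"ax": -0.111,"ay": 0,"az": 0,"gripper": 1},{"dx": -0.057,"dy": 0.185,"dz": 0,"ax": 0,"ay": 0,"az": 0,"gripper": 1},{"dx": -0.057,"dy": 0.185,"dz": 0,"ax": 0,"ay": 0,"az": 0,"gripper": 1},{"dx": -0.057,"dy": 0.185,"dz": 0,"ax": 0,"ay": 0,"az": 0,"gripper": 1},{"dx": -0.057,"dy": 0.185,"dz": 0,"ax": 0,"ay": 0,"az": 0,"gripper": 1},{"dx": 0,"dy": 0,"dz": 0,"ax": 0,"ay": 0,"az": 0,"gripper": 1},{"dx": 0,"dy": 0,"dz": 0,"ax": 0,"ay": 0,"az": 0,"gripper": 1}]'

```text
clock: 18.15
eef_pos: [583.0, 190.6, 251.0]
tool_rot: [-3.138, -0.004, -3.087]
force: [0.2, -0.5, 0.4]
width: 85.3
gripper_force: 0.0
```

```bash
python3 - <<'E'
from h import *
import pickle
a,b=pickle.load(open("tb7.pkl","rb"))
q=np.array([P(a,290+x/3.333,130+y/3.333,18) for x,y in[(48,118),(198,113),(209,230),(57,240)]]);print(q.round(1),q.mean(0))
to([585,190,100],[np.pi,0,np.pi+.05])
# cup/others from the top depth: rim pixels at 38..50 mm near the cup; centroid of circle
im=grab("side")
for n in("side",):
    vv,uu=np.mgrid[0:420,0:560]; T=np.array(im["T"]); z=im["range_z"]
    X=np.stack([(uu-im["cx"])/im["fx"]*z,(vv-im["cy"])/im["fy"]*z,z],-1)@T[:3,:3].T+T[:3,3]
    m=(z>0)&(X[...,2]>35)&(X[...,2]<55)&(np.hypot(X[...,0]-585,X[...,1]-190)<50)
    p=X[m]; print(len(p))
    if len(p)>10:
        p=p[p[:,2]>40]; A=np.c_[2*p[:,:2],np.ones(len(p))]; s=np.linalg.lstsq(A,(p[:,:2]**2).sum(1),rcond=None)[0]; print("circle",s[:2],np.sqrt(s[2]+s[0]**2+s[1]**2),p.mean(0))
save(grab("wrist"),"pics/w8.png")
E
```

```text
[[ 591.  -102.6   18. ]
 [ 596.  -241.5   18. ]
 [ 486.3 -249.    18. ]
 [ 476.9 -109.7   18. ]] [ 537.5323587  -175.73057067   18.        ]
pos [583.  190.6 251. ] rot [-3.138 -0.004 -3.087] shift/n [-0.0083 -0.0007  0.5034] turn [-0.0022 -0.0023  0.0026] q [-0.4   0.58  0.07  1.62 -0.04  0.94  1.3 ] F [ 0.2 -0.5  0.4] w 85.3 t 18.15
135
circle [584.79136078 188.53009953] 27.14455559391443 [584.4754806  188.10960616  43.27316464]
```

View pics/w8.png

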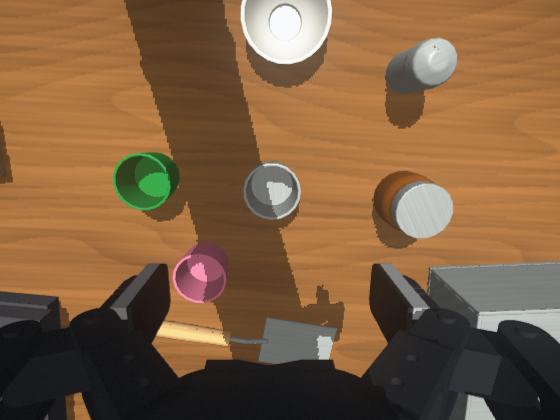

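The steel cup at (272,191) has clear room to either side along y. I go down and grip.

>>> step_arm --plan '[{"dx": -0.006,"dy": -0.006,"dz": 0.18,"ax": 0,"ay": 0,"az": 0,"gripper": 1},{"dx": 0,"dy": 0,"dz": 0.18,"ax": 0,"ay": 0,"az": 0,"gripper": 1},{"dx": 0,"dy": 0,"dz": 0.18,"ax": 0,"ay": 0,"az": 0,"gripper": 1},{"dx": 0,"dy": 0,"dz": 0.13,"ax": 0,"ay": 0,"az": 0,"gripper": 1},{"dx": 0,"dy": 0,"dz": 0.06,"ax": 0,"ay": 0,"az": 0,"gripper": 1},{"dx": 0,"dy": 0,"dz": 0,"ax": 0,"ay": 0,"az": 0,"gripper": 1},{"dx": 0,"dy": 0,"dz": 0,"ax": 0,"ay": 0,"az": 0,"gripper": 0.3},{"dx": 0,"dy": 0,"dz": 0,"ax": 0,"ay": 0,"az": 0,"gripper": 0.3},{"dx": 0,"dy": 0,"dz": 0,"ax": 0,"ay": 0,"az": 0,"gripper": 0.3},{"dx": 0,"dy": 0,"dz": 0,"ax": 0,"ay": 0,"az": 0,"gripper": 0.3}]'

```text
clock: 19.5
eef_pos: [587.2, 189.8, 36.5]
tool_rot: [-3.141, 0.004, -3.087]
force: [-1.4, -0.5, 7.0]
width: 55.1
gripper_force: 62.7
```

>>> step_arm --plan '[{"dx": 0,"dy": 0,"dz": -0.1,"ax": 0,"ay": 0,"az": 0,"gripper": 0.3},{"dx": 0,"dy": 0,"dz": -0.15,"ax": 0,"ay": 0,"az": 0,"gripper": 0.3},{"dx": 0,"dy": 0,"dz": -0.15,"ax": 0,"ay": 0,"az": 0,"gripper": 0.3},{"dx": 0.032,"dy": -0.173,"dz": 0,"ax": 0,"ay": 0,"az": 0,"gripper": 0.3},{"dx": 0.032,"dy": -0.173,"dz": 0,"ax": 0,"ay": 0,"az": 0,"gripper": 0.3},{"dx": 0.032,"dy": -0.173,"dz": 0,"ax": 0,"ay": 0,"az": 0,"gripper": 0.3},{"dx": 0.032,"dy": -0.173,"dz": 0,"ax": 0,"ay": 0,"az": 0,"gripper": 0.3},{"dx": 0.032,"dy": -0.173,"dz": 0,"ax": 0,"ay": 0,"az": 0,"gripper": 0.3},{"dx": 0.032,"dy": -0.173,"dz": 0,"ax": 0,"ay": 0,"az": 0,"gripper": 0.3},{"dx": 0.032,"dy": -0.173,"dz": 0,"ax": 0,"ay": 0,"az": 0,"gripper": 0.3},{"dx": 0,"dy": 0,"dz": 0,"ax": 0,"ay": 0,"az": 0,"gripper": 0.3},{"dx": 0,"dy": 0,"dz": 0,"ax": 0,"ay": 0,"az": 0,"gripper": 0.3}]'

```text
clock: 21.0
eef_pos: [538.5, -176.6, 155.4]
tool_rot: [-3.14, 0.001, -3.088]
force: [-0.7, 0.4, -0.4]
width: 55.0
gripper_force: 63.8
```

```bash
python3 - <<'E'
from h import *
to([539,-176,56],[np.pi,0,-3.087])
im=grab("side"); vv,uu=np.mgrid[0:420,0:560]; T=np.array(im["T"]); z=im["range_z"]
X=np.stack([(uu-im["cx"])/im["fx"]*z,(vv-im["cy"])/im["fy"]*z,z],-1)@T[:3,:3].T+T[:3,3]
m=(z>0)&(np.hypot(X[...,0]-537,X[...,1]+176)<90)&(abs(X[...,2]-18)<5); p=X[m]; print("board top",p.min(0).round(),p.max(0).round())
c=im["color"].astype(int); g=(c.max(2)-c.min(2)<25)&(c.mean(2)>110)&(z>0)&(np.hypot(X[...,0]-537,X[...,1]+176)<40)&(X[...,2]>60)
p=X[g];print("steel",len(p),np.percentile(p[:,2],[1,5,50,95,99]).round(1) if len(p) else "")
save(im,"pics/s9.png",(300,100,500,300),3)
E
```

```text
pos [ 538.5 -176.6  155.4] rot [-3.140e+00  1.000e-03 -3.088e+00] shift/n [-0.0012  0.0025  0.3312] turn [-0.0008  0.0008 -0.0006] q [ 0.27  0.64 -0.    1.85  0.    0.66  1.89] F [-0.7  0.4 -0.4] w 55.0 t 21.0
board top [ 480. -248.   13.] [ 597. -104.   22.]
steel 936 [121.7 126.  149.5 311.  313.6]
```

>>> step_arm --plan '[{"dx": 0,"dy": 0,"dz": 0.12,"ax": 0,"ay": 0,"az": 0,"gripper": 0.3},{"dx": 0,"dy": 0,"dz": 0.12,"ax": 0,"ay": 0,"az": 0,"gripper": 0.3},{"dx": 0,"dy": 0,"dz": 0.06,"ax": 0,"ay": 0,"az": 0,"gripper": 0.3},{"dx": 0,"dy": 0,"dz": 0.025,"ax": 0,"ay": 0,"az": 0,"gripper": 0.3},{"dx": 0,"dy": 0,"dz": 0.006,"ax": 0,"ay": 0,"az": 0,"gripper": 0.3},{"dx": 0,"dy": 0,"dz": 0,"ax": 0,"ay": 0,"az": 0,"gripper": 0.3}]'

```text
clock: 21.8
eef_pos: [539.0, -177.2, 56.1]
tool_rot: [-3.14, 0.002, -3.087]
force: [0.2, 0.1, -1.1]
width: 54.7
gripper_force: 63.8
```

>>> step_arm --plan '[{"dx": 0,"dy": 0,"dz": 0.005,"ax": 0,"ay": 0,"az": 0,"gripper": 0.3},{"dx": 0,"dy": 0,"dz": 0,"ax": 0,"ay": 0,"az": 0,"gripper": 0.3}]'

```text
clock: 22.05
eef_pos: [539.0, -177.3, 54.5]
tool_rot: [-3.139, 0.002, -3.088]
force: [0.4, 0.2, 1.9]
width: 54.7
gripper_force: 64.1
```

Contact is felt. I release and rise.

>>> step_arm --plan '[{"dx": 0,"dy": 0,"dz": 0.001,"ax": 0,"ay": 0,"az": 0,"gripper": 0.7},{"dx": 0,"dy": 0,"dz": 0,"ax": 0,"ay": 0,"az": 0,"gripper": 0.8},{"dx": 0,"dy": 0,"dz": 0,"ax": 0,"ay": 0,"az": 0,"gripper": 1},{"dx": 0,"dy": 0,"dz": 0,"ax": 0,"ay": 0,"az": 0,"gripper": 1},{"dx": 0,"dy": 0,"dz": 0,"ax": 0,"ay": 0,"az": 0,"gripper": 1},{"dx": 0,"dy": 0,"dz": -0.08,"ax": 0,"ay": 0,"az": 0,"gripper": 1},{"dx": 0,"dy": 0,"dz": -0.15,"ax": 0,"ay": 0,"az": 0,"gripper": 1},{"dx": 0,"dy": 0,"dz": -0.2,"ax": 0,"ay": 0,"az": 0,"gripper": 1},{"dx": 0,"dy": 0.2,"dz": -0.1,"ax": 0,"ay": 0,"az": 0,"gripper": 1},{"dx": 0,"dy": 0.2,"dz": 0,"ax": 0,"ay": 0,"az": 0,"gripper": 1},{"dx": 0,"dy": 0.2,"dz": 0,"ax": 0,"ay": 0,"az": 0,"gripper": 1},{"dx": 0,"dy": 0.2,"dz": 0,"ax": 0,"ay": 0,"az": 0,"gripper": 1},{"dx": 0,"dy": 0,"dz": 0,"ax": 0,"ay": 0,"az": 0,"gripper": 1}]'

```text
clock: 23.68
eef_pos: [524.9, 65.5, 210.1]
tool_rot: [3.14, 0.0, -3.077]
force: [-0.3, -1.6, 0.4]
width: 85.4
gripper_force: 0.0
```

```bash
python3 - <<'E'
from h import *
for n in("side","top"):
    im=grab(n); vv,uu=np.mgrid[0:420,0:560]; T=np.array(im["T"]); z=im["range_z"]
    X=np.stack([(uu-im["cx"])/im["fx"]*z,(vv-im["cy"])/im["fy"]*z,z],-1)@T[:3,:3].T+T[:3,3]
    near=(z>0)&(np.hypot(X[...,0]-537,X[...,1]+177)<95)&(X[...,1]>-255)
    p=X[near&(abs(X[...,2]-18)<6)]; print(n,"board z",np.median(p[:,2]).round(1),"rect",cv2.minAreaRect(p[:,:2].astype(np.float32)))
    A=np.c_[p[:,:2]-p[:,:2].mean(0),np.ones(len(p))]; print("slope",np.linalg.lstsq(A,p[:,2],rcond=None)[0].round(3))
    p=X[near&(X[...,2]>54)]; print("cup rim",len(p),p[:,2].max().round(1) if len(p) else"")
    if len(p)>8: print(cv2.minEnclosingCircle(p[:,:2].astype(np.float32)))
E
```

```text
side board z 17.4 rect ((539.9636840820312, -175.484619140625), (112.42780303955078, 141.14109802246094), 3.0147995948791504)
slope [8.0000e-03 3.0000e-03 1.7359e+01]
cup rim 228 64.4
((536.8499145507812, -178.81692504882812), 29.717451095581055)
top board z 18.7 rect ((539.763671875, -172.6031951904297), (113.29434967041016, 139.80699157714844), 3.6981682777404785)
slope [-2.000e-03  0.000e+00  1.851e+01]
cup rim 80 71.7
((535.2206420898438, -176.7096710205078), 29.22421646118164)
```

Cup and board centres agree within about 5 mm, the board is level at 18 mm, and the cup rim is at about 63 mm. I hand it in.

```bash
python3 -c "
from cell import ctrl
print(ctrl.finish_job())"
```

```text
the job is handed in; nothing more can be done
None
```

The board was leaned on the guard, turned over to lie flat on its feet with the grooved face up, and the steel cup stands upright about 5 mm from its middle. I handed the job in at about 24 s; no verdict came back, and I viewed 11 pictures, one over the limit of 10.

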